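# Shut and bolt the records box

## Task

Lock up the records box: first lower its sloping lid until it is fully shut, then put the loose T-handle squarely onto the square spindle of the latch until it is fully home against the lid, and turn it clockwise (as seen looking onto the lid) as far as it goes, so that the bolt is thrown. Leave the handle sitting on the spindle, and do not disturb the stamp, the pen cup or the ledgers.

Things in the scene. Friction and masses are not known exactly. Their poses are not given: they have to be found in the camera images.
- records_box: Grey sheet-steel box, 240 mm deep (its x) by 310 mm wide (its y), fixed to the desk; front wall (its -x, towards the robot) 75 mm high, back wall 197 mm high, sides sloping between them; folders lie inside. Origin: centre of the underside; z up.
- lid (a joint): Angle of the box's lid, rad: 0 fully shut (it then slopes down to the front, 0.47 rad from level, against a stop), growing as the front edge is raised; starts 0.55 to 0.85. Friction hinges hold it wherever it is left, it does not fall: push it all the way down. about 3 N down near the front edge moves it, about 10 N up lifts it.
- lid_hinge (a point): Middle of the lid's hinge line, on the top edge of the box's back wall. Axes turn with the lid: x along the lid from front edge to hinge, y along the hinge line, z out of the lid's upper face. The lid is flat grey steel, 281 mm from hinge to front edge (along -x from here), 316 mm wide; its upper face lies 7 mm above this point along z.
- lid_edge (a point): Middle of the lid's front edge, on its upper face, 281 mm from the hinge; axes as lid_hinge.
- spindle_foot (a point): Foot of the latch's square spindle, on top of a round steel rose (52 mm across, 4 mm thick) at the middle of the lid's width, 65 mm back from the front edge. z: spindle axis, out of the lid's upper face; x and y: square to the spindle's flats, turning with it. Dark steel spindle, 14 mm square, 22 mm tall, its last 5 mm tapering to 10 mm square.
- spindle (a joint): Turn of the latch's spindle, rad: 0 bolt withdrawn, 1.571 bolt thrown, with a stop at each end; grows clockwise as seen looking onto the lid from outside. It turns stiffly (about 0.12 N m) and stays where it is left. It starts between 0.25 and 0.65.
- handle: Loose T-handle, 180 to 330 g, standing on its collar on the desk beside the box. Origin: centre of the collar's underside, at the mouth of its bore; z: its axis, up to the cross bar; x along the bar, y across it. Bore 15.5 mm square, 28 mm deep, sides parallel to the bar, mouth chamfered 2 mm; fits the spindle in any of the 4 square positions. Fully home, its origin is at spindle_foot.
- stamp: Bystander: office stamp standing on the desk, wooden base 70 x 34 x 22 mm with a turned wooden knob, 86 mm high in all; on the other side of the box from the handle. Origin: centre of the underside.
- pencup: Bystander: white ceramic pen cup, 76 mm across, 95 mm high, pencils standing up to 168 mm. Origin: centre of the underside.
- ledgers: Bystander: two ledgers in a stack, 130 x 180 mm, 56 mm high. Origin: centre of the underside.
- handle_grip (a point): Centre of the handle's black cross bar, 62 mm above the handle's origin along its axis; axes as the handle's. Bar 120 mm long (x), 26 mm thick (y), 24 mm high. Below it a steel stem 26 x 26 mm (flush with the bar's sides) down to the collar, 42 x 42 mm and 12 mm high, at the bottom.
Things that resemble listed ones, but are neither listed nor needed, are in the scene too. Leave any green or turquoise look-alike of the handle alone.

How it is judged:
On the way, in this order (a step that is already met when the one before it is completed fails the run):
1. the lid is fully shut (within 0.03 rad) (value of joint lid below 0.03 rad), for 0.2 s.
2. the handle is fully home on the spindle of the shut lid (its collar within 5 mm of the rose, in line with the spindle within 0.1 rad) (distance between handle and spindle_foot below 0.005 m and angle between the z axis of handle and the z axis of spindle_foot, either way round below 0.1 rad and value of joint lid below 0.03 rad), for 0.2 s.
3. the bolt is thrown by the handle (spindle past 1.4 rad, the handle still home) (value of joint spindle above 1.4 rad and distance between handle and spindle_foot below 0.007 m and value of joint lid below 0.03 rad), for 0.2 s.
At the end, for the whole second after the job is handed in: The lid is shut (within 0.03 rad), the spindle is turned to its bolted stop (past 1.4 of 1.57 rad), and the handle, released and at rest, is fully home on the spindle: collar within 5 mm of the rose, in line within 0.1 rad (all of step 2 and value of joint spindle above 1.4 rad and linear speed of handle below 0.02 m/s); the robot touches nothing.
It fails at once if the stamp is moved by more than 20 mm (distance of stamp from where it was at the start of the episode above 0.02 m).
It fails at once if the pen cup is moved by more than 20 mm (distance of pencup from where it was at the start of the episode above 0.02 m).
It fails at once if the ledgers are moved by more than 20 mm (distance of ledgers from where it was at the start of the episode above 0.02 m).
It also fails if it takes over 61 s, if anything falls off the work surface, if the arm or the gripper's body presses on something with over 40 N, if the wrist force passes 120 N, or if a joint passes its speed limit or range.

## Robot

A 7-joint arm with a two-finger parallel gripper is mounted at the origin on the work surface. World frame = base frame: x ahead of the robot, y to its left, z up, the work surface at z = 0. Lengths are in m, angles in rad, forces in N, time in s.
With the tool pointing down it reaches from about 0.4 to 0.9 m from the base axis. Payload 5.5 kg.
Tool frame: the origin (TCP) lies midway between the tips of the shut fingers; the grasp point (between the pads) lies 19 mm behind it (manip.grip_depth is the distance from the TCP to the grasp point, in m); z points along the fingers, y is the line along which they close (so a half turn about z gives the same grasp; the last joint's range is limited). The gripper opens to 92 mm and grips with 3 to 60 N. Pads are 19 mm wide; open, the fingers measure 130 mm over their backs; the gripper's body (75 mm by 190 mm) begins 47 mm behind the grasp point.
Start: joints at [1.378, 0.501, -0.427, 1.55, 0.221, 1.138, -0.21], TCP at [0.286, -0.584, 0.227] pointing down, gripper open.
Joint ranges: [-2.88, 2.88], [-0.31, 2.03], [-1.54, 1.56], [0.2, 2.42], [-1.41, 4.55], [0.19, 2.02], [-2.57, 2.57]. Speed limits (rad/s): [2.57, 2.57, 3.14, 3.14, 3.14, 3.14, 3.14].

## Interface

Orientations are given as a unit quaternion [x, y, z, w].
In Python, from bench import manip, effector, viewer gives the robot as it stands. Calls block until the motion is done:
- manip.move_pose(position, orientation): joint-space move of the TCP to a pose.
- manip.servo_line(position, ori=None, vel=0.15): straight line of the TCP; ori=None keeps the orientation; vel is the mean speed in m/s.
- manip.movej(angles): joint-space move.
- effector.open_jaws() and effector.close(f_grip=None): open the fingers fully, or close them until they stop; f_grip is the grip in N (None keeps the last).
- manip.sleep(seconds).
- manip.solve_ik(position, orientation): joint angles nearest the present ones, or None.
- viewer.get_image(name): name is "scene" or "top" or "wrist"; returns the picture (420x560x3 uint8, red, green, blue); there is no depth.
- viewer.get_calibration(name): a dict with "vfov" (degrees; the focal length in pixels is half the picture's height over the tangent of half this angle, whatever the lens; pixels are square), "cx", "cy" (the principal point, pixels), "eye" and "attitude" of the camera in the world. Camera axes: x right, y down, z forward; pixel columns grow to the right and rows downward; lengths in m; the calibration is good to about 2 mm. A picture is of the moment at which its call begins: read the wrist's pose just before it. get_calibration takes no time and is no camera call; for the wrist camera it gives the pose at the moment of the call.
A pose or a line that the arm cannot do raises manip.PlanningError and nothing moves.
- manip.hand_in(): hands the job in; it is judged then, once.
Readings, each from a call of its own:
- manip.current_clock(): time.
- manip.current_q(): joint angles.
- manip.current_joint_velocities(): joint speeds.
- manip.current_tau(): joint torques, N m.
- manip.current_tool_pos(): TCP position.
- manip.current_tcp_rot(): TCP orientation.
- manip.current_force(): force on the tool from outside, world axes, zero at the start.
- manip.current_wrist_torque(): the same for the moment, N m.
- manip.current_finger_gap(): finger opening in m.
- manip.current_gripper_force(): force on a finger pad.
Only numpy, scipy, OpenCV 4.12 (cv2) and the standard library are available. Lean on these libraries where they do the work, as an engineer would, in place of code of your own. Each camera call takes 0.05 s, during which the arm holds its last target. There are 200 camera calls.

## Working session

There is one attempt and no reset: what is moved stays moved. The work goes in short steps, each a Python script; the robot and the scene stay as the last script left them, time stands still between calls to the robot, and variables do not carry over. Pictures are saved under pics/ and viewed, at most 10 in all, crops included, and the job is handed in when it is done.

```bash
mkdir -p pics; ls
python3 - <<'E'
from bench import manip, effector, viewer
import cv2
for n in ["scene","top"]:
    im=viewer.get_image(n); cv2.imwrite(f"pics/{n}0.png",im[:,:,::-1]); print(n,viewer.get_calibration(n))
print(viewer.get_calibration("wrist")); print(manip.current_clock(), manip.current_tcp_rot(), manip.grip_depth)
E
```

```text
pics
scene {'vfov': 45.975808687981484, 'cx': 280.758713321695, 'cy': 216.59604603891552, 'eye': array([0.92003323, 0.69892224, 1.30467569]), 'attitude': array([ 0.23652844,  0.92401557, -0.29136852, -0.07317037])}
top {'vfov': 56.25490002419711, 'cx': 280.57980533223304, 'cy': 214.05172053838484, 'eye': array([ 0.38682897, -0.02627264,  1.19549009]), 'attitude': array([ 0.70670578, -0.7051249 ,  0.04179937, -0.04023231])}
{'vfov': 66.93008411212521, 'cx': 278.3276988649757, 'cy': 204.5110835197512, 'eye': array([ 0.35655052, -0.54915626,  0.38278164]), 'attitude': array([ 0.83919919, -0.52342935, -0.07852819,  0.12489902])}
0.1 [ 9.74142132e-01  2.25934421e-01 -1.62754405e-04 -8.46971628e-04] 0.0188
```

View pics/scene0.png

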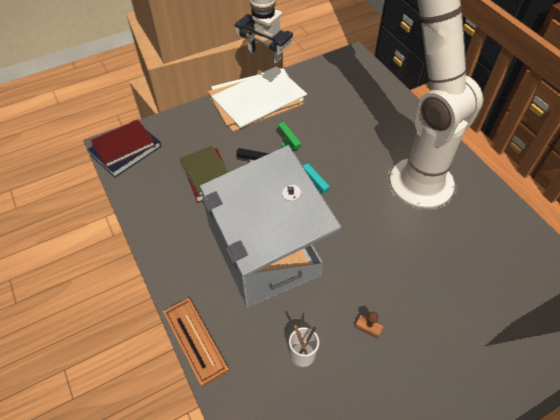

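View pics/top0.png

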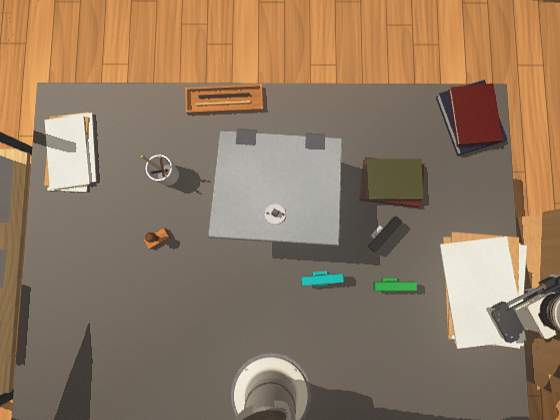

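The black T-handle is at about (385,234) in top and (252,155) in scene. The turquoise one at (322,280) and the green one at (395,286) are the look-alikes. The lid is raised, with its rose at (275,214). I'll confirm in enlarged crops.

Run:
```python
import cv2
a=cv2.imread("pics/top0.png")[120:300,195:440]; cv2.imwrite("pics/topc.png",cv2.resize(a,None,fx=3.2,fy=3.2,interpolation=cv2.INTER_CUBIC))
a=cv2.imread("pics/scene0.png")[115:305,180:360]; cv2.imwrite("pics/scenec.png",cv2.resize(a,None,fx=3.1,fy=3.1,interpolation=cv2.INTER_CUBIC))
```

```text
(no output)
```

View pics/topc.png

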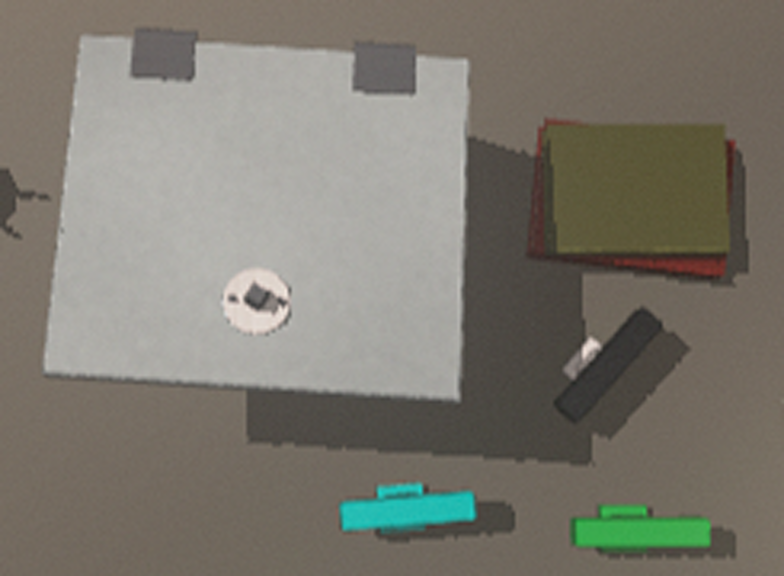

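View pics/scenec.png

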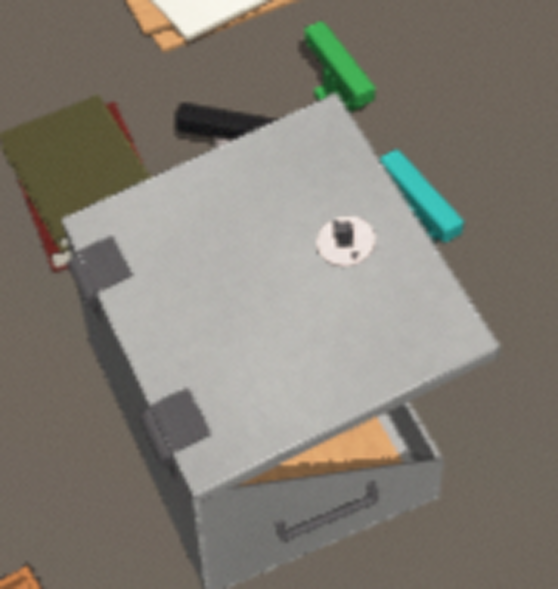

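The crops show the lid corners and the rose (top crop 257,299; its spindle top is at about 260,295). The black bar is centred at about (609,366), with its steel stem toward the box. It is the only black one and has a steel stem, so it is the handle. Next I fit the poses.

```bash
cat > h.py <<'E'
import numpy as np, cv2
from scipy.optimize import least_squares
from scipy.spatial.transform import Rotation as R
from bench import manip, effector, viewer
def proj(c,P):
    f=210/np.tan(np.radians(c["vfov"])/2)
    p=(np.atleast_2d(P)-c["eye"])@R.from_quat(c["attitude"]).as_matrix()
    return np.c_[c["cx"]+f*p[:,0]/p[:,2],c["cy"]+f*p[:,1]/p[:,2]]
def onplane(c,uv,z):
    f=210/np.tan(np.radians(c["vfov"])/2)
    d=R.from_quat(c["attitude"]).apply([(uv[0]-c["cx"])/f,(uv[1]-c["cy"])/f,1])
    return c["eye"]+d*(z-c["eye"][2])/d[2]
def lidframe(x,y,yaw,th):   # box pose -> hinge point, lid axes (columns)
    B=R.from_euler("z",yaw); a=.47-th
    M=B.as_matrix()@np.array([[np.cos(a),0,-np.sin(a)],[0,1,0],[np.sin(a),0,np.cos(a)]])
    return np.array([x,y,0])+B.apply([.12,0,.197]),M
def lidpt(p,l):
    o,M=lidframe(*p); return o+np.atleast_2d(l)@M.T
E
python3 - <<'E'
from h import *
T=viewer.get_calibration("top");S=viewer.get_calibration("scene")
L=np.array([[0,.158,.007],[0,-.158,.007],[-.281,.158,.007],[-.281,-.158,.007],[-.216,0,.011]])
uT=np.array([[82,36],[468,60],[45,373],[460,396],[257,300]])/3.2+[195,120]
uS=np.array([[202,497],[63,218],[497,347],[335,97],[345,241]])/3.1+[180,115]
def res(p):
    l=L.copy(); l[:2,0]+=p[4]
    P=lidpt(p[:4],l); return np.r_[(proj(T,P)-uT).ravel(),(proj(S,P)-uS).ravel()]
s=least_squares(res,[.5,0,0,.7,0],loss="soft_l1"); print(s.x); print(res(s.x).reshape(-1,2).round(1))
np.save("box.npy",s.x[:4])
p=s.x[:4].copy(); print("edge now",lidpt(p,[-.281,0,.007])); p[3]=0; print("edge shut",lidpt(p,[-.281,0,.007]),"foot shut",lidpt(p,[-.216,0,.011]))
c=np.array([[640,308],[663,328],[578,424],[555,405]])/3.2+[195,120]
P=np.array([onplane(T,u,.074) for u in c]); print(P.round(3),P.mean(0))
d=(P[0]+P[1]-P[2]-P[3])/2; print("bar",np.linalg.norm(d),np.arctan2(d[1],d[0]))
for u in [(545,122),(725,125),(730,253),(557,253)]: print("ledger",onplane(T,np.array(u)/3.2+[195,120],.056).round(3))
E
```

```text
[ 0.59270723 -0.02047149 -0.05508037  0.58523206 -0.00402516]
[[-1.   0.4]
 [-0.4 -0.3]
 [ 0.1 -0.2]
 [-0.3  0.1]
 [ 0.   0.1]
 [-1.2 -1.9]
 [ 0.  -0.6]
 [ 0.5  0.1]
 [-0.6 -0.3]
 [ 0.1  0.2]]
edge now [[ 0.43461574 -0.01175494  0.23626217]]
edge shut [[ 0.4592091  -0.01311092  0.07597993]] foot shut [[ 0.51526435 -0.01620159  0.10898381]]
[[ 0.512 -0.358  0.074]
 [ 0.494 -0.378  0.074]
 [ 0.408 -0.299  0.074]
 [ 0.425 -0.279  0.074]] [ 0.45979681 -0.32831054  0.074     ]
bar 0.11674745345314387 -0.7370322636957409
ledger [ 0.688 -0.28   0.056]
ledger [ 0.685 -0.447  0.056]
ledger [ 0.565 -0.447  0.056]
ledger [ 0.565 -0.288  0.056]
```

```bash
cat >> h.py <<'E'
def toolq(zdir,ydir):
    z=np.array(zdir)/np.linalg.norm(zdir); y=np.array(ydir)-np.dot(ydir,z)*z; y/=np.linalg.norm(y)
    return R.from_matrix(np.c_[np.cross(y,z),y,z]).as_quat()
E
python3 - <<'E'
from h import *
p=np.load("box.npy"); By=np.array([-np.sin(p[2]),np.cos(p[2]),0])
down=toolq([0,0,-1],-By)
pt=lambda th,h=0: lidpt([*p[:3],th],[-.258,-.055,.007])[0]+[0,0,h]
effector.close(10)
t=manip.current_tool_pos(); manip.servo_line([t[0],t[1],.34],vel=.25)
manip.move_pose(pt(p[3],.08),down)
print(manip.current_clock(),manip.current_force())
manip.servo_line(pt(p[3],.015),vel=.1)
for th in np.arange(.5,.0,-.1): manip.servo_line(pt(th,.0),vel=.1)
print(manip.current_force(),manip.current_tool_pos()-pt(.1))
h=.012
while h>-.012:
    manip.servo_line(pt(0,h),vel=.04); f=manip.current_force(); print(round(h,3),f.round(1),manip.current_tool_pos()[2]-pt(0)[2])
    if f[2]>12: break
    h-=.003
manip.sleep(.3)
manip.servo_line(pt(0,.15),vel=.2)
print(manip.current_clock(),manip.current_q().round(2))
# orientation options for the spindle
l0=[*p[:3],0]; o,M=lidframe(*l0); foot=lidpt(l0,[-.216,0,.011])[0]
for k in np.arange(-180,180,30):
    a=np.radians(k); q=toolq(-M[:,2],M@[np.cos(a),np.sin(a),0])
    for d in (.062-.019,.15): 
        s=manip.solve_ik(foot+M[:,2]*d,q); print(k,d,None if s is None else s.round(2))
E
```

```text
4.0917 [-0.42933545  0.18256238 -0.27491172]
[ 0.96805899  0.48299185 -0.38408521] [-1.47028425e-04  2.01949495e-04 -1.15153057e-05]
0.012 [ 0.2  0.5 -0.1] 0.011897872449361496
0.009 [ 1.7 -0.1  0.3] 0.009104279083959263
0.006 [-0.2  0.7  0.5] 0.005869313301281223
0.003 [-5.2  0.5 18.4] 0.004434545683196484
9.5083 [ 0.87  0.26 -0.9   1.94  0.23  1.05 -1.75]
-180 0.043 [ 1.11  0.32 -1.28  2.38  1.14  0.4   1.99]
-180 0.15 [-0.84 -0.3   0.65  2.41  0.55  0.57  2.51]
-150 0.043 [ 1.11  0.32 -1.28  2.38  1.14  0.4   2.52]
-150 0.15 [ 1.01 -0.29 -0.92  2.37 -0.48  0.52 -2.25]
-120 0.043 None
-120 0.15 [ 0.91 -0.26 -0.84  2.37 -0.4   0.5  -1.8 ]
-90 0.043 [ 0.77  0.17 -0.87  2.38  0.82  0.26 -2.45]
-90 0.15 [ 0.8  -0.24 -0.76  2.37 -0.32  0.49 -1.36]
-60 0.043 [ 0.79  0.18 -0.89  2.38  0.83  0.26 -1.94]
-60 0.15 [ 0.71 -0.22 -0.68  2.38 -0.26  0.48 -0.9 ]
-30 0.043 [ 0.8   0.18 -0.91  2.38  0.85  0.26 -1.43]
-30 0.15 [ 0.69 -0.22 -0.67  2.38 -0.25  0.48 -0.38]
0 0.043 [ 0.86  0.19 -0.98  2.38  0.89  0.28 -0.95]
0 0.15 [ 0.69 -0.22 -0.67  2.38 -0.25  0.48  0.14]
30 0.043 [ 0.97  0.23 -1.1   2.38  0.99  0.31 -0.5 ]
30 0.15 [ 0.45 -0.2  -0.47  2.38 -0.11  0.47  0.53]
60 0.043 [ 1.07  0.29 -1.22  2.38  1.09  0.37 -0.06]
60 0.15 [ 0.41 -0.2  -0.44  2.38 -0.1   0.47  1.03]
90 0.043 [ 1.16  0.37 -1.35  2.38  1.2   0.45  0.38]
90 0.15 [ 0.83 -0.25 -0.78  2.37 -0.34  0.49  1.81]
120 0.043 [ 1.11  0.32 -1.28  2.38  1.14  0.4   0.95]
120 0.15 [-0.84 -0.3   0.65  2.41  0.55  0.57  1.46]
150 0.043 [ 1.11  0.32 -1.28  2.38  1.14  0.4   1.47]
150 0.15 [-0.84 -0.3   0.65  2.41  0.55  0.57  1.98]
```

The lid met its stop at the predicted height with 18 N. I check it with the wrist camera, which also gives the spindle's angle.

Run:
```python
from h import *
import pickle
t=manip.current_tool_pos(); manip.servo_line(t+[-.05,0,.07],vel=.25)
c=viewer.get_calibration("wrist"); im=viewer.get_image("wrist"); pickle.dump(c,open("w1.pkl","wb"))
cv2.imwrite("pics/w1.png",im[:,:,::-1]); p=np.load("box.npy"); p[3]=0
print(proj(c,lidpt(p,[[-.216,0,.011],[-.216,0,.033],[-.281,.158,.007],[-.281,-.158,.007]])))
print(manip.current_clock())
```

```text
[[221.68011215  99.55492551]
 [218.91573586 109.53435021]
 [ 97.57685435 149.53075027]
 [359.91499353 149.02253985]]
10.05
```

View pics/w1.png

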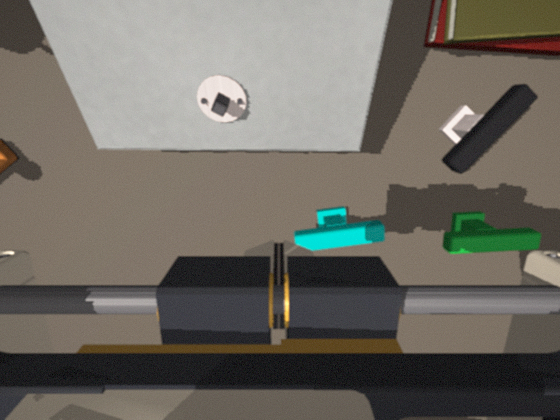

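The lid is shut: its front corners are where predicted, at (97,149) and (360,149), and the spindle is at (221,102). Next, close looks at the spindle and the handle (489,128).

Run:
```python
from h import *
import pickle
p=np.load("box.npy"); p[3]=0; By=np.array([-np.sin(p[2]),np.cos(p[2]),0])
tip=lidpt(p,[-.216,0,.033])[0]; X=np.array([np.cos(p[2]),np.sin(p[2]),0])
q=tip-X*.079; q[2]=.15
manip.move_pose(q,toolq([0,0,-1],-By))
c1=viewer.get_calibration("wrist"); a=viewer.get_image("wrist"); print(proj(c1,tip))
manip.servo_line(q+[0,0,.1],vel=.3); effector.open_jaws()
an=-.737; x=np.array([np.cos(an),np.sin(an),0]); h=np.array([.46,-.328,.2])
manip.move_pose(h-x*.079,toolq([0,0,-1],[np.sin(an),-np.cos(an),0]))
c2=viewer.get_calibration("wrist"); b=viewer.get_image("wrist"); print(proj(c2,[.46,-.328,.074]))
pickle.dump((c1,c2),open("w2.pkl","wb")); cv2.imwrite("pics/s2.png",a[:,:,::-1]);cv2.imwrite("pics/h2.png",b[:,:,::-1])
u=proj(c1,tip)[0].astype(int); print(u)
A=a[max(u[1]-70,0):u[1]+70,u[0]-70:u[0]+70]; A=cv2.resize(A[:,:,::-1],(392,392*A.shape[0]//A.shape[1]),interpolation=cv2.INTER_CUBIC)
print(A.shape); B=cv2.resize(b[:300,100:460,::-1],(400,333)); 
C=np.zeros((400,800,3),np.uint8); C[:A.shape[0],:392]=A; C[:333,400:]=B; cv2.imwrite("pics/c2.png",C); print(manip.current_clock())
```

```text
[[277.83610771 107.79533377]]
[[280.35406237 107.51956683]]
[277 107]
(392, 392, 3)
13.8417
```

View pics/c2.png

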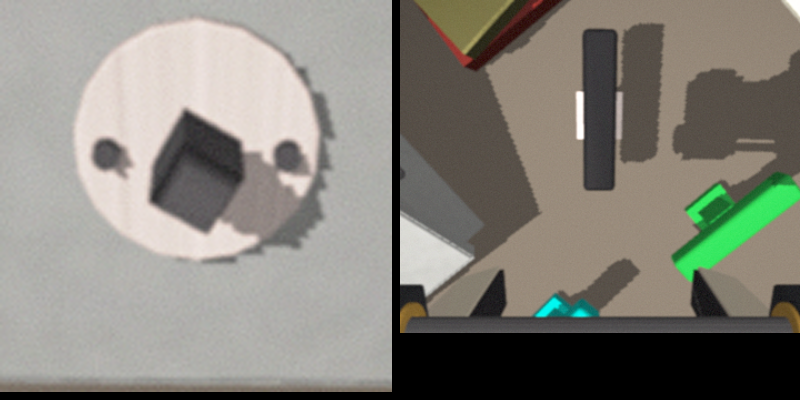

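The spindle (left crop, about 200,170) shows clean edges. The handle bar (right crop, about 600,110) stands as predicted. I refine both by silhouette fit.

```bash
cat > fit.py <<'E'
from h import *
import pickle
from scipy.optimize import minimize
def mask(im,thr,seed,roi):
    m=np.zeros(im.shape[:2],np.uint8); y0,y1,x0,x1=roi; m[y0:y1,x0:x1]=(im.max(2)[y0:y1,x0:x1]<thr)
    _,l,st,ce=cv2.connectedComponentsWithStats(m); k=1+np.argmax([st[i][4]/(1+np.hypot(*(ce[i]-seed))) for i in range(1,len(st))])
    return (l==k).astype(np.uint8),st[k]
def iou(cal,P,m,S=8):
    h=cv2.convexHull((proj(cal,P)*S+S/2-.5).round().astype(np.int32)); r=np.zeros((m.shape[0]*S,m.shape[1]*S),np.uint8); cv2.fillConvexPoly(r,h,1)
    r=cv2.resize(r.astype(np.float32),m.shape[::-1],interpolation=cv2.INTER_AREA); return 1-np.minimum(r,m).sum()/np.maximum(r,m).sum()
sq=np.array([[1,1],[1,-1],[-1,-1],[-1,1]])
def best(f,starts,step): 
    rs=[minimize(f,s,method="Nelder-Mead",options=dict(initial_simplex=np.vstack([s]+[np.array(s)+np.eye(3)[i]*step[i] for i in range(3)]),maxiter=120)) for s in starts]
    return min(rs,key=lambda r:r.fun)
if __name__=="__main__":
    c1,c2=pickle.load(open("w2.pkl","rb")); p=np.load("box.npy"); p[3]=0
    a=cv2.imread("pics/s2.png"); b=cv2.imread("pics/h2.png")
    m,st=mask(a,95,(279,100),(50,150,245,305)); print("sp",st)
    def sp(v):
        r=R.from_euler("z",-v[2]).as_matrix()
        l=np.vstack([np.c_[sq*w/2,np.full(4,z)]@r.T for w,z in((.014,0),(.014,.017),(.010,.022))])+[-.216+v[0],v[1],.011]
        return lidpt(p,l)
    s=best(lambda v:iou(c1,sp(v),m),[[0,0,t] for t in(.3,.45,.6)],[.003,.003,.1]); print(s.x,s.fun)
    m2,st=mask(b,62,(280,99),(10,190,240,320)); print("bar",st)
    def bar(v):
        l=np.vstack([np.c_[sq*[.06,.013],np.full(4,z)] for z in(.05,.074)]); return l@R.from_euler("z",v[2]).as_matrix().T+[v[0],v[1],0]
    t=best(lambda v:iou(c2,bar(v),m2),[[.46,-.328,-.737]],[.005,.005,.05]); print(t.x,t.fun)
    np.save("fit.npy",np.r_[s.x,t.x])
    for im,P,f in((a,sp(s.x),"a"),(b,bar(t.x),"b")): cv2.polylines(im,[cv2.convexHull(proj(c1 if f=="a" else c2,P).round().astype(np.int32))],True,(0,255,255),1)
    cv2.imwrite("pics/ov.png",np.hstack([cv2.resize(a[40:160,220:340],(400,400)),cv2.resize(b[10:190,190:370],(400,400))]))
E
python3 fit.py
```

```text
sp [261  77  33  37 675]
[-0.00073881  0.00050745  0.46561822] 0.35311126708984375
bar [ 265   27   30  144 2613]
[ 0.46204407 -0.32863705 -0.75269826] 0.427254319190979
```

View pics/ov.png

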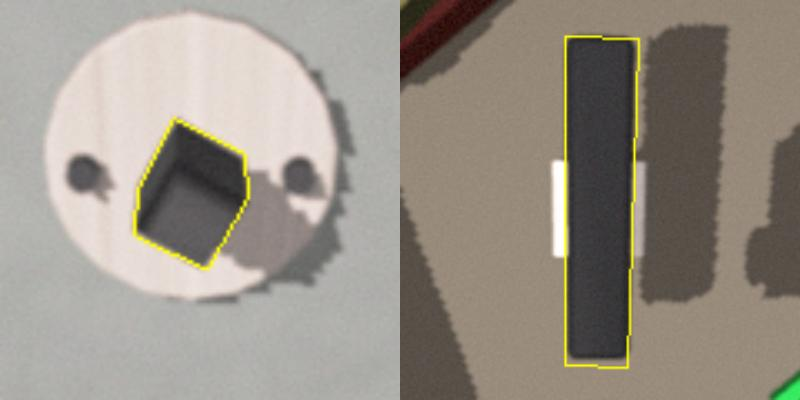

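The spindle overlay is tight: turn 0.466 rad, position within 1 mm of the box fit. The bar's mask was ragged, so I clean it, refit and grasp.

```bash
sed -i 's/    _,l,st,ce=/    m=cv2.morphologyEx(m,cv2.MORPH_CLOSE,np.ones((5,5),np.uint8)); m=cv2.morphologyEx(m,cv2.MORPH_OPEN,np.ones((3,3),np.uint8))\n    _,l,st,ce=/; s/mask(b,62/mask(b,74/' fit.py; python3 fit.py
python3 - <<'E'
from h import *
v=np.load("fit.npy"); x,y,an=v[3:]
q=toolq([0,0,-1],[np.sin(an),-np.cos(an),0])
for z in(.2,.043): print(manip.solve_ik([x,y,z],q))
E
```

```text
sp [261  78  33  40 837]
[-0.00099952  0.00056054  0.4416527 ] 0.19663715362548828
bar [ 265   26   30  145 4091]
[ 0.46247218 -0.32896438 -0.74417032] 0.1046333909034729
[ 1.12769725  0.43858049 -0.71192779  1.78211595  0.32705835  1.04227799
 -2.01987702]
[ 1.04775184  0.65695768 -0.6208016   1.87959493  0.53207609  0.77571826
 -2.18033854]
```

Run:
```python
from h import *
v=np.load("fit.npy"); x,y,an=v[3:]
q=toolq([0,0,-1],[np.sin(an),-np.cos(an),0])
manip.move_pose([x,y,.14],q); manip.servo_line([x,y,.045],vel=.12)
effector.close(55); print(manip.current_finger_gap(),manip.current_gripper_force(),manip.current_tool_pos())
manip.servo_line([x,y,.26],vel=.25); print(manip.current_finger_gap(),manip.current_force(),manip.current_clock())
p=np.load("box.npy"); p[3]=0; o,M=lidframe(*p)
foot=lidpt(p,[-.216+v[0],v[1],.011])[0]; print(foot)
s=.45
for k in range(4):
    a=-s+k*np.pi/2; Q=toolq(-M[:,2],M@[np.cos(a),np.sin(a),0])
    for d in(.045,.08,.09,.1):
        r=manip.solve_ik(foot+M[:,2]*d,Q); print(k,d,None if r is None else r.round(2))
```

```text
0.025167147084125496 54.95981030166149 [ 0.46253922 -0.32878961  0.04491299]
0.025999774387880828 [-0.81835755  0.05011769 -2.70253661] 17.3167
[ 0.51440543 -0.01559284  0.10853115]
0 0.045 [ 0.92  0.2  -1.04  2.38  0.92  0.29 -1.41]
0 0.08 [ 1.2   0.06 -1.27  2.38  0.37  0.29 -0.89]
0 0.09 [ 1.19 -0.02 -1.22  2.38  0.08  0.3  -0.61]
0 0.1 [ 1.12 -0.08 -1.13  2.38 -0.12  0.33 -0.43]
1 0.045 [ 1.11  0.3  -1.27  2.38  1.11  0.39 -0.01]
1 0.08 [ 1.05  0.04 -1.11  2.38  0.3   0.28  0.74]
1 0.09 [-0.53 -0.06  0.45  2.42  0.28  0.31  0.75]
1 0.1 [-0.54 -0.09  0.45  2.42  0.3   0.35  0.72]
2 0.045 [ 1.11  0.3  -1.27  2.38  1.11  0.39  1.56]
2 0.08 [ 1.05  0.04 -1.11  2.38  0.3   0.28  2.31]
2 0.09 [-0.53 -0.06  0.45  2.42  0.28  0.31  2.32]
2 0.1 [-0.54 -0.09  0.45  2.42  0.3   0.35  2.29]
3 0.045 [ 0.13  0.1  -0.21  2.4   0.41  0.19 -2.53]
3 0.08 [ 1.22  0.06 -1.29  2.38  0.39  0.29 -2.48]
3 0.09 [ 1.3  -0.02 -1.33  2.38  0.06  0.3  -2.16]
3 0.1 [ 1.21 -0.09 -1.2   2.38 -0.17  0.33 -1.94]
```

The handle is held: gap 26.0 mm, the bar's thickness, and about 2.4 N of weight. I carry it over the spindle and look before inserting.

```bash
cat >> h.py <<'E'
P0=np.load("box.npy"); P0[3]=0; O,M=lidframe(*P0); V=np.load("fit.npy"); FOOT=lidpt(P0,[-.216+V[0],V[1],.011])[0]
def hp(d,s=.45,dx=0,dy=0,k=1):
    a=-s+k*np.pi/2; return FOOT+M@[dx,dy,d], toolq(-M[:,2],M@[np.cos(a),np.sin(a),0])
E
python3 - <<'E'
from h import *
manip.move_pose([.44,-.17,.29],toolq([0,0,-1],[-.7,-.7,0]))
r=manip.solve_ik(*hp(.085)); print(r.round(2))
if r[0]>.7: manip.movej(r)
print(manip.current_tool_pos()-hp(.085)[0],manip.current_force(),manip.current_clock())
c=viewer.get_calibration("scene"); im=viewer.get_image("scene"); u=proj(c,FOOT)[0].astype(int); print(u)
w=viewer.get_image("wrist")
A=cv2.resize(im[u[1]-60:u[1]+60,u[0]-60:u[0]+60,::-1],(400,400),interpolation=cv2.INTER_CUBIC); B=cv2.resize(w[:,:,::-1],(400,300))
C=np.zeros((400,800,3),np.uint8);C[:,:400]=A;C[:300,400:]=B;cv2.imwrite("pics/pre.png",C)
E
```

```text
[-0.53 -0.04  0.45  2.42  0.26  0.3   0.76]
[-0.03651681 -0.15630405  0.10505831] [-0.41092842 -0.51544152 -2.63089154] 18.0083
[286 220]
```

View pics/pre.png

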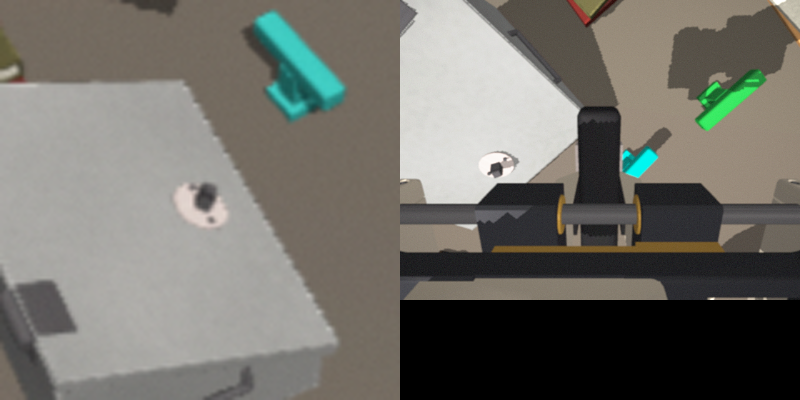

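The IK chose the other elbow branch, so nothing moved to the spindle. The bar is held square, at (600,150) in the wrist view. I go through the known branch.

Run:
```python
from h import *
q0=manip.current_q(); print(q0.round(2))
manip.movej((q0+np.array([1.05,.04,-1.11,2.38,.3,.28,.74]))/2*[1,1,1,1,1,1,1])
print(manip.current_tool_pos())
for d in(.09,.085,.08,.076):
    r=manip.solve_ik(*hp(d)); print(d,r if r is None else r.round(2))
    if r is not None and r[0]>.6: break
else: raise SystemExit
manip.movej(r); print(manip.current_tool_pos()-hp(d)[0],manip.current_force(),manip.current_clock())
c=viewer.get_calibration("scene"); im=viewer.get_image("scene"); u=proj(c,FOOT)[0].astype(int)
A=cv2.resize(im[u[1]-90:u[1]+50,u[0]-70:u[0]+70,::-1],(560,560),interpolation=cv2.INTER_CUBIC);cv2.imwrite("pics/pre2.png",A)
```

```text
[ 1.11  0.15 -0.86  1.89  0.13  1.15 -2.16]
[ 0.47826101 -0.10686056  0.2244046 ]
0.09 [ 1.03 -0.02 -1.07  2.38  0.1   0.3   0.94]
[ 0.00033547 -0.00016109  0.00026643] [ 0.39537195 -0.62784981 -2.51690221] 20.875
```

View pics/pre2.png

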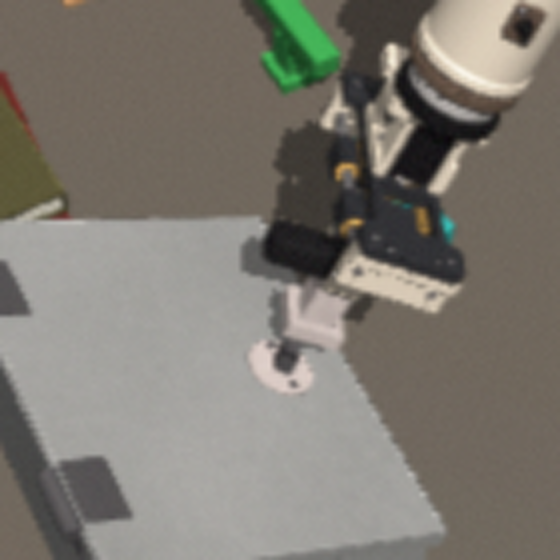

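The collar sits just above the spindle (285,355) and in line with it. I insert under force watch.

Run:
```python
from h import *
F0=manip.current_force(); n=M[:,2]
for d in [.08,.07,.066,.063,.06,.057,.054,.051,.048,.046,.045,.044]:
    P,Q=hp(d)
    try: manip.servo_line(P,Q,vel=.03)
    except manip.PlanningError as e: print(d,e); break
    f=M.T@(manip.current_force()-F0); t=M.T@manip.current_wrist_torque(); e=M.T@(manip.current_tool_pos()-P)
    print(d,f.round(1),t.round(2),(e*1000).round(1))
    if np.linalg.norm(f)>20: break
print(manip.current_clock(),manip.current_q().round(2))
```

```text
0.08 [-1.   0.1 -0.7] [ 0.04  0.65 -0.03] [ 0.   0.1 -0. ]
0.07 [-1.5  0.5 -1.1] [0.03 0.64 0.01] [0.1 0.2 0.1]
0.066 [-0.9 -0.3 -1.4] [ 0.04  0.65 -0.02] [0.  0.1 0.1]
0.063 [-1.6  0.6 -0.2] [ 0.11  0.58 -0.03] [0.3 0.2 0.1]
0.06 [ 1.6  1.4 -2.8] [ 0.23  0.06 -0.08] [0.9 0.4 0.2]
0.057 [ 1.4  1.5 -3.3] [ 0.35 -0.23 -0.02] [1.  0.4 0.2]
0.054 [ 3.6  2.2 -3.5] [ 0.47 -0.51 -0.04] [1.  0.4 0.2]
0.051 [ 3.7  2.3 -4.5] [ 0.5  -0.77 -0.08] [1.  0.4 0.2]
0.048 [ 4.7  2.2 -5.2] [ 0.58 -0.93 -0.06] [1.  0.4 0.2]
0.046 [ 4.  2. -3.] [ 0.62 -0.97 -0.15] [1.  0.4 0.2]
0.045 [5.6 3.7 0. ] [ 0.77 -1.   -0.1 ] [1.  0.4 0.2]
0.044 [ 3.5  2.4 20. ] [ 0.75 -0.42 -0.09] [1.1 0.4 0.6]
24.425 [ 0.75  0.16 -0.85  2.38  0.79  0.25  0.26]
```

It is home: contact at d = 44.6 mm against the 45 mm expected. Next I re-centre to relax the side load and turn joint 7.

Run:
```python
from h import *
F0=np.array([.3,-.5,-2.5])
manip.sleep(.3); manip.servo_line(*hp(.0444,dx=.001,dy=.0004),vel=.02); print((M.T@(manip.current_force()-F0)).round(1))
q=manip.current_q(); x0=R.from_quat(manip.current_tcp_rot())
for i,s in enumerate([.1,.3,.5,.7,.9,1.05,1.12,1.17]):
    g=q.copy(); g[6]-=s; manip.movej(g)
    r=(R.from_quat(manip.current_tcp_rot())*x0.inv()).as_rotvec(); f=M.T@(manip.current_force()-F0); t=M.T@manip.current_wrist_torque()
    print(s,(M.T@r).round(3),f.round(1),t.round(2),(M.T@(manip.current_tool_pos()-FOOT)*1000).round(1),manip.current_finger_gap())
    if (M.T@r)[2]>0 or np.linalg.norm(f)>40 or abs(t[2])>1.2: break
print(manip.current_clock())
```

```text
[ 4.9  2.9 13.8]
0.1 [-0.     0.001 -0.097] [2.9 3.1 8.4] [ 0.63 -0.38 -0.08] [ 0.7  0.3 44.7] 0.02568741746782641
0.3 [ 0.    -0.    -0.294] [5.5 1.5 5.9] [ 0.48 -0.67 -0.08] [ 1.4  0.3 44.7] 0.02563154785108154
0.5 [-0.    -0.    -0.492] [3.8 2.2 6.1] [ 0.3  -0.75 -0.04] [ 1.3  0.2 44.7] 0.0256377060744021
0.7 [-0.    -0.    -0.692] [4.9 1.7 7.4] [ 0.3  -0.71 -0.04] [ 1.1  0.1 44.7] 0.02564731584344085
0.9 [-0.001 -0.001 -0.892] [4.2 1.5 7.7] [ 0.2  -0.67 -0.  ] [ 1.  -0.  44.7] 0.025601984090873865
1.05 [-1.000e-03 -1.000e-03 -1.042e+00] [2.9 1.7 8.8] [ 0.22 -0.56  0.02] [ 0.9 -0.  44.7] 0.025849582222418472
1.12 [-1.000e-03 -1.000e-03 -1.112e+00] [4.1 2.8 9.1] [ 0.18 -0.56 -0.01] [ 0.8 -0.  44.7] 0.02564748498875225
1.17 [-1.000e-03 -1.000e-03 -1.162e+00] [3.6 1.7 9. ] [ 0.18 -0.53  0.05] [ 0.8 -0.  44.7] 0.02584590419755847
27.225
```

There is no stop torque yet because of fit play. I keep turning in small steps until the stop is felt.

Run:
```python
from h import *
q=manip.current_q()
for s in np.arange(.04,.33,.04):
    g=q.copy(); g[6]-=s; manip.movej(g); manip.sleep(.1)
    t=M.T@manip.current_wrist_torque(); f=manip.current_force()
    print(round(s,2),t.round(2),f.round(1),manip.current_finger_gap(),(g-manip.current_q())[6].round(3))
    if abs(t[2])>.6: break
c=viewer.get_calibration("scene"); im=viewer.get_image("scene"); u=proj(c,FOOT)[0].astype(int)
print(manip.current_clock())
```

```text
0.04 [ 0.34 -0.62  0.17] [1.6 1.5 5.2] 0.025785287761310494 -0.005
0.08 [ 0.41 -0.61  0.08] [1.9 2.6 5.4] 0.025962848862670678 -0.004
0.12 [ 0.3  -0.63  0.06] [1.2 1.7 5.2] 0.02584762482613393 -0.004
0.16 [ 0.4  -0.55  0.26] [0.8 1.5 5.7] 0.025258709747179676 -0.005
0.2 [ 0.29 -0.6   0.49] [2.1 1.3 5.5] 0.025471663143450125 -0.005
0.24 [ 0.22 -0.58  0.58] [1.3 1.3 5.6] 0.02595744442787409 -0.005
0.28 [ 0.15 -0.56  0.86] [1.8 0.7 5.6] 0.025532749137734248 -0.006
29.725
```

The stop is reached, with torque rising to 0.86 N m. I unload, release, back off along the axis and look.

Run:
```python
from h import *
q=manip.current_q(); q[6]+=.1; manip.movej(q); print((M.T@manip.current_wrist_torque()).round(2))
effector.open_jaws(); n=M[:,2]; t=manip.current_tool_pos()
for L in(.07,.06,.05):
    try: manip.servo_line(t+n*L,vel=.08); print("up",L); break
    except manip.PlanningError as e: print(L,e)
t=manip.current_tool_pos()
for P in([.40,-.1,.33],[.42,-.2,.33]):
    try: manip.move_pose(P,toolq([0,0,-1],[-.7,-.7,0])); break
    except manip.PlanningError as e: print(e)
print(manip.current_clock(),manip.current_tool_pos())
w=viewer.get_image("wrist"); cw=viewer.get_calibration("wrist"); 
c=viewer.get_calibration("scene"); im=viewer.get_image("scene"); u=proj(c,FOOT)[0].astype(int); T=viewer.get_image("top"); ct=viewer.get_calibration("top")
u2=proj(ct,FOOT)[0].astype(int); print(u2)
A=cv2.resize(im[u[1]-70:u[1]+50,u[0]-60:u[0]+60,::-1],(400,400),interpolation=cv2.INTER_CUBIC)
B=cv2.resize(w[:,:,::-1],(400,300)); print(proj(cw,[FOOT,FOOT+n*.062]).round()*400/560)
C=np.zeros((400,800,3),np.uint8);C[:,:400]=A;C[:300,400:]=B;cv2.imwrite("pics/end.png",C); cv2.imwrite("pics/endtop.png",T[:,:,::-1])
```

```text
[ 0.36 -0.77  0.48]
up 0.07
34.025 [ 0.39984191 -0.09982     0.32967886]
[275 213]
[[114.28571429 112.85714286]
 [115.         132.85714286]]
```

View pics/end.png

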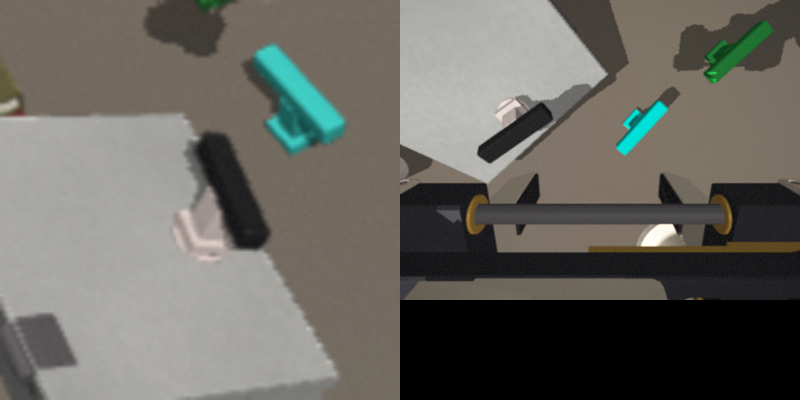

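The handle stands on the rose with the bar nearly parallel to the front edge. I check its turn and seat numerically.

Run:
```python
from fit import *
c=viewer.get_calibration("wrist"); w=viewer.get_image("wrist")[:,:,::-1]
u=proj(c,FOOT+M[:,2]*.062)[0]; x,y=u.astype(int)
m,st=mask(w,74,u,(y-60,y+60,x-75,x+75)); print(st,u)
def bar(v):
    l=np.vstack([np.c_[sq*[.06,.013],np.full(4,z)] for z in(.05,.074)])@R.from_euler("z",v[2]).as_matrix().T+[v[0],v[1],0]; return FOOT+l@M.T
for extra in (0,.006):
    s=best(lambda v:iou(c,bar(v)+M[:,2]*extra,m),[[0,0,np.pi/2-t] for t in(-.15,0,.15)],[.003,.003,.06]); print(extra,s.x,s.fun,"past 90deg:",np.pi/2-s.x[2])
```

```text
[ 109  143  105   85 3267] [161.06759353 186.36579923]
0 [-7.94968240e-04  4.89145115e-04  1.44959490e+00] 0.1669517159461975 past 90deg: 0.12120142290128966
0.006 [ 2.03885830e-03 -9.97667737e-04  1.46050780e+00] 0.19926726818084717 past 90deg: 0.11028852461250449
```

The bar is 0.12 rad past 90°, which is exactly the fit's free play beyond the bolted stop. It is centred within 1 mm and seated, so I hand in.

```bash
python3 -c "
from bench import manip
print(manip.hand_in(), manip.current_clock())"
```

```text
the job is handed in; nothing more can be done
the job is handed in; nothing more can be done
```

The job is handed in at about 34 of 61 s: lid shut, T-handle left fully home on the spindle and turned to its bolted stop, other objects not touched; the hand-in call did not return the verdict.

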